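# Take the trimming hook from the tool mug and lay it on its bench rest

## Task

Draw the long orange-handled trimming hook out of the tool mug without its hooked end pulling up the black-handled or the blue-handled tool beside it, and lay it level on the blue two-saddle bench rest, its handle in the handle saddle and its thin steel shank in the other, about centred lengthwise; lay it down, do not let it drop. Leave the mug standing where it is with the other two tools down in it, and do not disturb the other things on the bench.

Things in the scene. Friction and masses are not known exactly. Their poses are not given: they have to be found in the camera images.
- hook: Trimming hook, rigid, 200 mm, about 85 g. Origin on the axis at the hooked end, +z along the axis to the butt. z 0-92 mm: round steel shank, 8 mm diameter, its end bent off 12 mm along +y; z 92-200: round orange handle, 22 mm diameter; centre of mass near z 105. Starts in the mug, hooked end on its floor, leaning about 23 degrees on the rim, butt about 190 mm above the bench; nothing clamps it.
- hook_tip (a point): Point on the hook's axis at its hooked end (origin of hook); drawn along the hook's axis it leaves the mug after about 110 mm. The bent end starts pointing to the scraper's side: drawn straight out so, it catches under the scraper's handle and lifts it. Eased up about 27 mm and turned to face away from the lean, between the two other tools, it passes. Not visible inside the mug.
- hook_butt (a point): Point on the hook's axis at the butt of the handle, 200 mm from hook_tip. When the hook lies centred in the rest it is at the rest's x -100 mm; its axis is then level, at the rest's y 0, 45 mm above the bench.
- mug: White mug used as a tool pot, loose on the bench, about 380 g: 70 mm outside and 61 mm inside diameter, 105 mm tall, inner floor 6 mm above the bench, a handle loop standing out 68 mm from the axis along its +y. Origin at the centre of its underside, +z up. The trimming hook leans towards the mug's +x; that direction differs each time.
- rest: Blue bench tool rest, fixed: base plate 176x72x6 mm (origin: centre of its underside) and two upright saddles 8 mm thick, V notches with sides at 45 degrees. +x: where the hooked end must point. Handle saddle at x -75 mm: V bottom 29 mm up, 40 wide, arms' tops 49 mm up. Shank saddle at x +55: V bottom 39 mm, 37 wide, tops 58 mm. The hook lying in both, centred, has hook_tip at x +100 mm.
- scraper: Black-handled scraper, 145 mm long, 16 mm thick handle, its lower 70 mm a 6 mm shank, standing in the mug, leaning about 9 degrees, its top about 150 mm above the bench, on the mug's +y side, away from the hook's handle. Origin at its lower end, +z along its axis to the handle.
- awl: Blue-handled awl, same size as the scraper, standing in the mug likewise, on its -y side. Origin at its lower end, +z along its axis to the handle.
- scraper_tip (a point): Lower end of the scraper (its origin), resting on the floor of the mug.
- awl_tip (a point): Lower end of the awl (its origin), resting on the floor of the mug.
- spray_bottle: White spray bottle with a red head, 65 mm in diameter, 200 mm tall, at the left. Origin at the centre of its underside.
- tape_roll: Amber tape roll lying flat, 100 mm in diameter, 24 mm high, at the right. Origin at the centre of its underside.
- part_stack: Stack of three black round mouldings (one piece), 54 mm in diameter, 44 mm high, at the right. Origin at the centre of its underside.
- part_one: One black round moulding, 54 mm in diameter, 18 mm high, at the left. Origin at the centre of its underside.
Things that resemble listed ones, but are neither listed nor needed, are in the scene too. Of the things that look like the hook, the larger one is meant. Several things have the shape of the rest; the one meant has the colours described above.

How it is judged (in metres and radians):
On the way:
1. the trimming hook is drawn clear of the mug: its hooked end is above 120 mm, held by the fingers, with the mug still standing (height (world z) of hook_tip above 0.12 m and contact force between the fingers and hook above 0.5 N and angle between mug's own z axis and vertical below 0.12 rad), for 0.1 s.
At the end, for the whole second after the job is handed in: The hook lies at rest in both saddles, hooked end to the rest's +x: both ends within 8 mm sideways and 6 mm in height of the saddle axis, within 20 mm of centred lengthwise. The mug is upright (0.12 rad), moved under 50 mm, the black and blue tools still in it (x of hook_tip in the frame of rest between 0.08 and 0.12 m and y of hook_tip in the frame of rest between -0.008 and 0.008 m and z of hook_tip in the frame of rest between 0.039 and 0.051 m and y of hook_butt in the frame of rest between -0.008 and 0.008 m and z of hook_butt in the frame of rest between 0.039 and 0.051 m and x of hook_butt in the frame of rest below -0.078 m and linear speed of hook below 0.02 m/s and angle between mug's own z axis and vertical below 0.12 rad and distance of mug from where it was at the start of the episode below 0.05 m and distance between each of scraper_tip, awl_tip and mug below 0.05 m); the robot touches nothing.
It fails at once if the black- or the blue-handled tool is pulled up with the hook (its lower end more than 50 mm above the bench) (height (world z) of any of scraper_tip, awl_tip above 0.05 m).
It fails at once if the trimming hook is dropped (faster than 0.6 m/s while the fingers do not touch it) (contact force between the fingers and hook below 0.05 N and linear speed of hook above 0.6 m/s).
It fails at once if the mug is tipped by more than 0.4 rad (angle between mug's own z axis and vertical above 0.4 rad).
It fails at once if another thing on the bench is moved by more than 40 mm (distance of any of spray_bottle, tape_roll, part_stack, part_one from where it was at the start of the episode above 0.04 m).
It also fails if it takes over 58 s, if anything falls off the work surface, if the arm or the gripper's body presses on something with over 40 N, if the wrist force passes 120 N, or if a joint passes its speed limit or range.

## Robot

A 6-joint arm with a two-finger parallel gripper is mounted at the origin on the work surface. World frame = base frame: x ahead of the robot, y to its left, z up, the work surface at z = 0. Lengths are in mm, angles in degrees, forces in N, time in s.
With the tool pointing down it reaches from about 425 to 925 mm from the base axis. Payload 12.5 kg.
Tool frame: the origin (TCP) lies at the very end of the fingers, on their centre line; the grasp point (between the pads) lies 19 mm behind it; z points along the fingers, y is the line along which they close (so a half turn about z gives the same grasp; the last joint's range is limited). The gripper opens to 85 mm and grips with 20 to 120 N. Pads are 22 mm wide; open, the fingers measure 114 mm over their backs; the gripper's body (76 mm by 85 mm) begins 54 mm behind the grasp point. The pads swing forward as they close: fully open they stand 13 mm farther back than shut.
Start: joints at [-6.05, 28.126, 89.318, -0, 62.55, -6.05], TCP at [625.016, 0.021, 231.327] pointing down, gripper open.
Joint ranges: [-177.58, 177.58], [-47.91, 125.51], [2.72, 160], [-65.01, 245.01], [3.68, 167.84], [-153.87, 153.87]. Speed limits (degrees/s): [127.2, 127.2, 159.86, 180, 180, 180].

## Interface

Orientations are given as [roll, pitch, yaw] about the fixed x, y, z axes, in that order (R = Rz(yaw) Ry(pitch) Rx(roll)).
In Python, from station import ctrl, vision gives the robot as it stands.
- The arm moves only by the tool servo_tool, never from a script. Its argument "motion" is a list of rows, each an object of numbers: "dx", "dy", "dz": the shift along the tool's x, y, z in mm; "wx", "wy", "wz": the turn, a rotation vector about the tool's x, y, z in degrees. A call has 1 to 12 rows; each row is the pose to reach, as a shift and turn from the pose commanded when the call began, along the tool's axes at that moment; what a row does not reach only later rows make up. A row lasts 1/8 s, in which the tool goes at most 62.5 mm and 10.7 degrees, less where a joint would pass 70% of its speed; a pose out of reach is approached as far as the arm can. A call with a gripper value outside its range is refused whole. "claw" is the opening, from -1 (shut) to 1 (fully open), set as the call begins (left out, the last holds). The fingers move at their own pace and stop on an object; "force" is the grip in N (left out, the last holds). Time passes only in rows, so rows that repeat a pose let the fingers close. It gives the time, the measured TCP pose, the force, the opening and the grip force at its end, in the units of the state.
- ctrl.sense(): the state, without advancing time (a new reading comes with each control period).
- vision.snapshot(name): name is "scene" or "side" or "wrist"; returns a dict with "img" (384x512x3 uint8, red, green, blue), "fx", "fy", "cx", "cy" (pixels), "pose" (4x4, takes a point from camera to world coordinates). Camera axes: x right, y down, z forward; pixel columns grow to the right and rows downward; lengths in mm; the calibration is good to about 2 mm. The wrist camera is an equidistant fisheye: a pixel r from the principal point sees the ray r / f radians off the axis. A picture is of the moment at which its call begins. There is no depth.
- ctrl.hand_in(): hands the job in; it is judged then, once.
The state is a dict: "time_s": time; "joint_positions": joint angles; "dq": joint speeds; "effort": joint torques, N m; "position": TCP position; "tcp_rot": TCP orientation; "contact_force": force on the tool from outside, world axes, zero at the start; "wrist_torque": the same for the moment, N m; "width": finger opening in mm; "grip_force": force on a finger pad.
Only numpy, scipy, OpenCV 4.12 (cv2) and the standard library are available. Lean on these libraries where they do the work, as an engineer would, in place of code of your own. Each camera call takes 0.05 s, during which the arm holds its last target. There are 200 camera calls.

## Working session

There is one attempt and no reset: what is moved stays moved. The work goes in short steps, Python scripts to look and compute and a tool call to move; the robot and the scene stay as the last step left them, time stands still between calls to the robot, and variables do not carry over. Pictures are saved under pics/ and viewed, at most 10 in all, crops included, and the job is handed in when it is done.

Besides the shell and the picture viewer there is one more tool, called as a command line: name --argument value ..., lists and objects as JSON in quotes. servo_tool: Moves the arm, as the interface text tells. Its arguments: {"type":"object","properties":{"motion":{"type":"array","items":{"type":"object","properties":{"dx":{"type":"number"},"dy":{"type":"number"},"dz":{"type":"number"},"wx":{"type":"number"},"wy":{"type":"number"},"wz":{"type":"number"}}}},"claw":{"type":"number"},"force":{"type":"number"}},"required":["motion"]}

```bash
mkdir -p pics; ls; cat > h.py <<'E'
import numpy as np, cv2, pickle
from scipy.spatial.transform import Rotation as R
def grab(n,f):
    from station import vision
    s=vision.snapshot(n); pickle.dump(s,open(f'pics/{f}.pkl','wb')); return s
def load(f): return pickle.load(open(f'pics/{f}.pkl','rb'))
def save(im,f): cv2.imwrite(f'pics/{f}.png',np.ascontiguousarray(im[:,:,::-1]))
def ray(s,u,v):
    P=np.array(s['pose']); d=np.array([(u-s['cx'])/s['fx'],(v-s['cy'])/s['fy'],1.])
    return P[:3,3],P[:3,:3]@d
def onz(s,u,v,z):
    o,d=ray(s,u,v); return o+d*(z-o[2])/d[2]
def tri(s1,p1,s2,p2):
    o1,d1=ray(s1,*p1);o2,d2=ray(s2,*p2)
    t=np.linalg.lstsq(np.c_[d1,-d2],o2-o1,rcond=None)[0]
    a=o1+d1*t[0];b=o2+d2*t[1]; return (a+b)/2,np.linalg.norm(a-b)
def proj(s,X):
    P=np.linalg.inv(np.array(s['pose'])); c=P[:3,:3]@np.array(X,float)+P[:3,3]
    return np.array([s['fx']*c[0]/c[2]+s['cx'],s['fy']*c[1]/c[2]+s['cy']])
E
python3 - <<'E'
from h import *
for n in('scene','side'):
    s=grab(n,n); print(n,s['fx'],s['cx'],s['cy'],np.round(s['pose'],3).tolist())
    save(cv2.resize(s['img'],(800,600),interpolation=cv2.INTER_CUBIC),n)
from station import ctrl
print(ctrl.sense())
E
```

```text
pics
scene 486.19446046013985 262.10800540004664 187.31844270017402 [[0.849, 0.285, -0.445, 1127.488], [0.529, -0.446, 0.722, -1072.671], [0.007, -0.849, -0.529, 906.368], [0.0, 0.0, 0.0, 1.0]]
side 423.2943832302344 252.77707463167536 185.0138250466956 [[-0.849, -0.329, 0.414, -86.348], [-0.529, 0.501, -0.685, 903.728], [0.018, -0.8, -0.599, 970.311], [0.0, 0.0, 0.0, 1.0]]
{'time_s': 0.1, 'joint_positions': array([-6.04929497e+00,  2.81605147e+01,  8.93467726e+01, -1.32615075e-05,
        6.25517323e+01, -6.05053176e+00]), 'dq': array([ 0.00608056, -0.11324262, -0.01972531, -0.14415799,  0.05372781,
       -0.09063429]), 'effort': array([ 1.65888025e-03, -6.19446945e+01, -2.62024283e+01, -1.08395730e-04,
        2.98314291e-03, -4.12389943e-05]), 'position': array([6.24789667e+02, 5.73885638e-02, 2.30787293e+02]), 'tcp_rot': array([-1.79941308e+02, -6.20929118e-03,  9.00012397e+01]), 'contact_force': array([-0.01124342,  0.56358106,  0.35101823]), 'wrist_torque': array([-0.00550459,  0.02669599,  0.0108469 ]), 'grip_force': 0.0, 'width': 85.4694859870579}
```

View pics/scene.png

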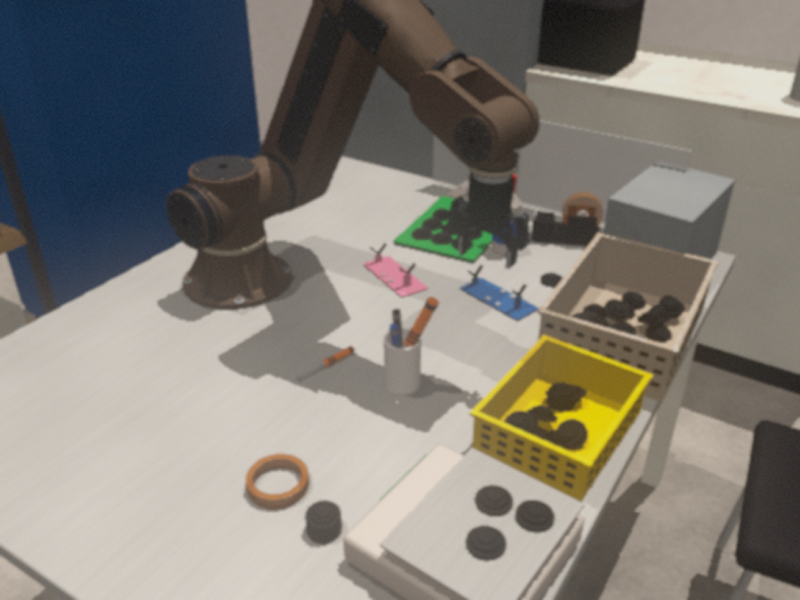

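View pics/side.png

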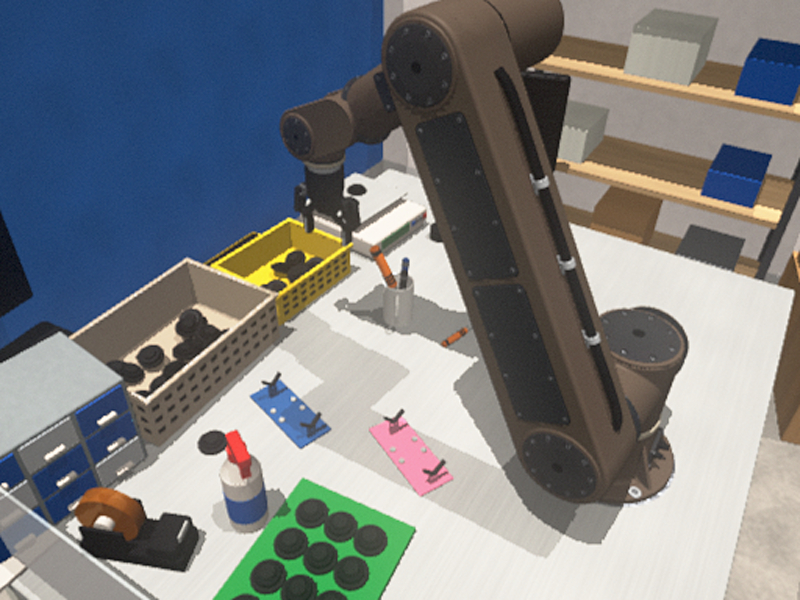

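The scene shows the mug at about (403,360) with the hook's butt at (432,302), and the blue rest at (498,298). The side view shows the mug at (398,305) with the butt at (375,250), and the rest at (290,410).

```bash
python3 - <<'E'
from h import *
def crop(f,u,v,w=66,h=50,k=6):
    im=load(f)['img'][v:v+h,u:u+w]; im=cv2.resize(im,None,fx=k,fy=k,interpolation=cv2.INTER_CUBIC)
    for i in range(0,w,10): cv2.putText(im,str(u+i),(i*k,8),0,.3,(255,0,0)); cv2.line(im,(i*k,8),(i*k,14),(255,0,0))
    for i in range(10,h,10): cv2.putText(im,str(v+i),(0,i*k),0,.3,(255,0,0)); cv2.line(im,(20,i*k),(26,i*k),(255,0,0))
    return im
A=np.vstack([np.hstack([crop('scene',235,188,66,66,6),crop('side',220,150,66,66,6)]),])
B=np.hstack([crop('scene',290,163,56,44,7),crop('side',155,236,56,50,7)[:308]])
save(A,'cm');save(B,'cr')
s=grab('wrist','wr');print(s['fx'],np.round(s['pose'],3).tolist());
E
```

```text
297.3186396354542 [[1.0, 0.0, -0.001, 623.888], [-0.0, -0.965, -0.263, 66.693], [-0.001, 0.263, -0.965, 374.058], [0.0, 0.0, 0.0, 1.0]]
```

View pics/cm.png

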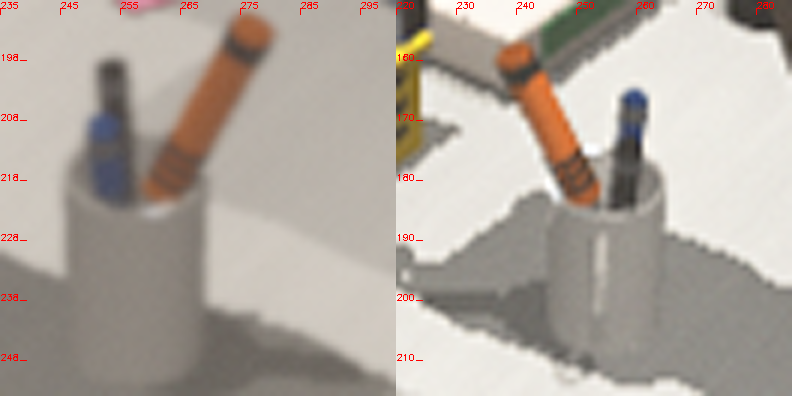

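View pics/cr.png

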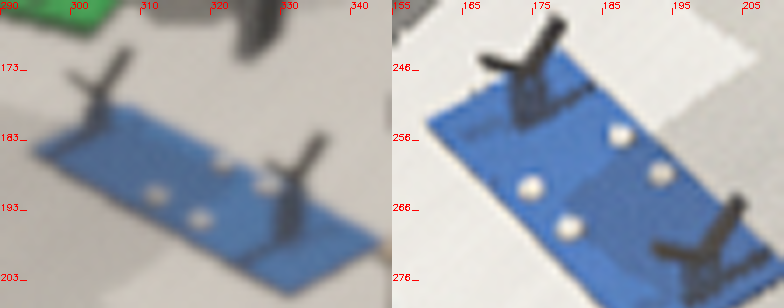

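The enlarged crops show the following:
- **Hook, scene view:** dark band at (275,195.5), low bands at (263.7,215.5).
- **Hook, side view:** dark band at (240.5,161), low bands at (250.2,179.7).
- **Rest, scene view:** plate corners at (294.3,184.9), (308.3,177.7), (345,197.7) and (331.4,205.3).

In the scene view the right-hand saddle sits farther from its plate end, so that one is the shank saddle (+x).

```bash
python3 - <<'E'
from h import *
from scipy.optimize import least_squares
a,b=load('scene'),load('side')
print('rest corners scene z6')
for x,y in [(30,153),(128,103),(385,243),(290,296)]: print(onz(a,290+x/7-.4,163+y/7-.4,6).round(1))
print('side')
for x,y in [(36,123),(173,50)]: print(onz(b,155+x/7-.4,236+y/7-.4,6).round(1))
# refined rest corners by colour mask: blue plate
for n,s,w in(('scene',a,(290,160,350,210)),('side',b,(150,230,215,295))):
    u0,v0,u1,v1=w; im=s['img'][v0:v1,u0:u1].astype(int); m=((im[...,2]-im[...,0])>45).astype(np.uint8)
    k,l,st,_=cv2.connectedComponentsWithStats(m); i=1+st[1:,4].argmax()
    pts=np.argwhere(l==i)[:,::-1]+[u0,v0]
    q=np.array([onz(s,u,v,6)[:2] for u,v in pts],np.float32); (c,sz,an)=cv2.minAreaRect(q); print(n,c,sz,an,cv2.boxPoints((c,sz,an)).round(1).tolist())
print('mug rim', tri(a,(257.3,218),b,(254.8,180)), onz(a,257.3,218,105),onz(b,254.8,180,105))
# axis of handle
def line(s,w):
    u0,v0,u1,v1=w; im=s['img'][v0:v1,u0:u1].astype(int); m=(im[...,0]-im[...,2])>40
    k,l,st,_=cv2.connectedComponentsWithStats(m.astype(np.uint8)); print(st[1:].tolist())
    p=np.argwhere(m)[:,::-1]+[u0,v0]; return cv2.fitLine(p.astype(np.float32),cv2.DIST_HUBER,0,.01,.01).ravel(),p
la,pa=line(a,(254,186,284,224)); lb,pb=line(b,(233,152,256,188)); print(la,lb)
def pl(s,l):
    o,d1=ray(s,l[2],l[3]); _,d2=ray(s,l[2]+20*l[0],l[3]+20*l[1]); n=np.cross(d1,d2); return n/np.linalg.norm(n),o
n1,o1=pl(a,la);n2,o2=pl(b,lb); d=np.cross(n1,n2); d/=np.linalg.norm(d); d*=np.sign(d[2])
p=np.linalg.lstsq(np.array([n1,n2,d]),np.array([n1@o1,n2@o2,0]),rcond=None)[0]
P=lambda z:p+d*(z-p[2])/d[2]
print('dir',d,'lean',np.degrees(np.arccos(d[2])),'az',np.degrees(np.arctan2(d[1],d[0])))
for z in(10,105,150,190): print(z,P(z).round(1),proj(a,P(z)).round(1),proj(b,P(z)).round(1))
E
```

```text
rest corners scene z6
[454.1 233.4   6. ]
[473.1 304.2   6. ]
[639.5 253.    6. ]
[620.2 186.2   6. ]
side
[635.5 261.1   6. ]
[614.1 192.6   6. ]
scene (546.6558227539062, 245.1331024169922) (66.07196807861328, 166.88372802734375) 73.63611602783203 [[457.29998779296875, 236.89999389648438], [617.4000244140625, 189.89999389648438], [636.0, 253.3000030517578], [475.8999938964844, 300.29998779296875]]
side (544.3956909179688, 251.73825073242188) (70.55858612060547, 177.045654296875) 73.3829345703125 [[449.5, 243.1999969482422], [619.0999755859375, 192.60000610351562], [639.2999877929688, 260.20001220703125], [469.70001220703125, 310.8999938964844]]
mug rim (array([ 524.69621634, -119.28045663,  100.1829503 ]), np.float64(0.5110235097195)) [ 528.07833057 -125.10485614  105.        ] [ 521.52672093 -113.47869756  105.        ]
[[0, 0, 14, 4, 35], [19, 4, 8, 6, 36], [5, 10, 18, 26, 178]]
[[3, 4, 7, 6, 28], [6, 10, 15, 23, 137]]
[  0.43206516  -0.90184236 268.42358    205.63667   ] [  0.45290774   0.8915574  245.1806     170.29922   ]
dir [0.27914575 0.25771451 0.92501939] lean 22.328720443177122 az 42.7139900645674
10 [ 508.7 -133.    10. ] [250.2 243.6] [260.1 199.7]
105 [ 537.4 -106.5  105. ] [263.6 215.8] [249.9 179.5]
150 [550.9 -93.9 150. ] [270.2 202. ] [244.7 169.3]
190 [563.  -82.8 190. ] [276.2 189.4] [239.9 159.9]
```

```bash
cat >> h.py <<'E'
def T(p,Rm): M=np.eye(4);M[:3,:3]=Rm;M[:3,3]=p;return M
def cur():
    from station import ctrl
    s=ctrl.sense(); return T(s['position'],R.from_euler('xyz',s['tcp_rot'],degrees=True).as_matrix()),s
def rel(A,B):
    M=np.linalg.inv(A)@B; return np.r_[M[:3,3],R.from_matrix(M[:3,:3]).as_rotvec(degrees=True)].round(1)
def hookpose(g,tip,phi_z,back=0):
    """TCP pose: grasp point g, tip unit vector, tool z vector; x on butt side"""
    z=phi_z/np.linalg.norm(phi_z); y=np.cross(z,-tip); y/=np.linalg.norm(y)
    return T(g+z*(19-back),np.c_[np.cross(y,z),y,z])
def tz(tip,phi,al):
    """tool z at angle al to tip dir, azimuth phi (deg) about up axis from lean side"""
    e1=np.array([-tip[0],-tip[1],0.]); e1-=tip*(e1@tip); e1/=np.linalg.norm(e1); e2=np.cross(-tip,e1)
    al,phi=np.radians([al,phi]); return np.cos(al)*tip+np.sin(al)*(np.cos(phi)*e1+np.sin(phi)*e2)
E
python3 - <<'E'
from h import *
from scipy.optimize import least_squares
a,b=load('scene'),load('side')
res=[]
def pix(s,w):
    u0,v0,u1,v1=w; im=s['img'][v0:v1,u0:u1].astype(int); m=((im[...,0]-im[...,2])>40).astype(np.uint8)
    k,l,st,c=cv2.connectedComponentsWithStats(m); i=1+st[1:,4].argmax(); return np.argwhere(l==i)[:,::-1]+[u0,v0]
def pl(s,p):
    l=cv2.fitLine(p.astype(np.float32),cv2.DIST_L2,0,.01,.01).ravel(); print(l)
    o,d1=ray(s,l[2],l[3]); _,d2=ray(s,l[2]+20*l[0],l[3]+20*l[1]); n=np.cross(d1,d2); return n/np.linalg.norm(n),o
n1,o1=pl(a,pix(a,(254,190,284,224)));n2,o2=pl(b,pix(b,(233,152,256,188)))
d=np.cross(n1,n2); d/=np.linalg.norm(d); d*=np.sign(d[2])
p=np.linalg.lstsq(np.array([n1,n2,d]),np.array([n1@o1,n2@o2,0]),rcond=None)[0]
P=lambda z:p+d*(z-p[2])/d[2]
print('lean',np.degrees(np.arccos(d[2])),'az',np.degrees(np.arctan2(d[1],d[0])),P(7.5),P(192))
print('awl top',tri(a,(252,208),b,(259.3,166)))
for z in (190,195): print(proj(a,P(z)),proj(b,P(z)))
tip=-d; tp=P(7.5); g=tp+150*d; np.save('hook.npy',np.array([tp,d]))
A,_=cur()
B0=hookpose(g,tip,tz(tip,0,55),100); B1=hookpose(g,tip,tz(tip,0,55))
print('g',g,'pre',B0.round(2).tolist()); print(rel(A,B0),rel(B0,B1))
E
```

```text
[  0.4939365   -0.86949795 267.60114    208.25842   ]
[  0.44469664   0.89568126 246.28467    172.31387   ]
lean 23.7088505525168 az 24.258464106112577 [ 497.4708321  -123.32486582    7.5       ] [571.34036962 -90.03593778 192.        ]
awl top (array([ 521.93457833, -142.49332857,  147.00826537]), np.float64(0.4372811292147137))
[277.16528536 191.42223954] [239.28297746 158.21148778]
[278.00413769 189.9455706 ] [238.63317015 156.90268584]
g [552.45862476 -98.54489922 144.84007395] pre [[0.78, 0.41, 0.47, 514.1], [0.35, -0.91, 0.21, -115.83], [0.52, 0.0, -0.85, 214.06], [0.0, 0.0, 0.0, 1.0]]
[-115.9 -110.7   16.9  -18.    27.8   64. ] [  0.   0. 100.   0.  -0.  -0.]
```

```bash
python3 - <<'E'
from h import *
s=load('wr'); print(s['cx'],s['cy']); save(cv2.resize(s['img'],(800,600),interpolation=cv2.INTER_CUBIC),'wr')
E
```

```text
256.5015454999743 189.4168696913935
```

View pics/wr.png

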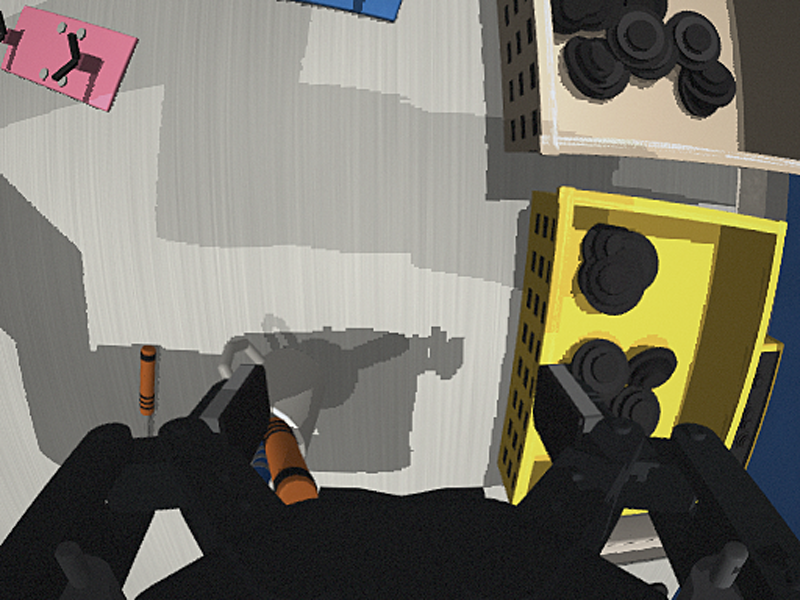

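The wrist view shows the hook's butt at about (298,490), its low bands at (277,430), and the mug's handle loop at (226,352) with the mug to its right. I'll fit the hook from all three views.

```bash
cat >> h.py <<'E'
def fray(s,u,v):
    P=np.array(s['pose']); x=(u-s['cx'])/s['fx'];y=(v-s['cy'])/s['fy']; r=np.hypot(x,y)
    d=np.array([x/r*np.sin(r),y/r*np.sin(r),np.cos(r)]); return P[:3,3],P[:3,:3]@d
def fonz(s,u,v,z): o,d=fray(s,u,v); return o+d*(z-o[2])/d[2]
def fproj(s,X):
    P=np.linalg.inv(np.array(s['pose'])); c=P[:3,:3]@np.array(X,float)+P[:3,3]; h=np.hypot(c[0],c[1]); r=np.arctan2(h,c[2])
    return np.array([s['fx']*c[0]/h*r+s['cx'],s['fy']*c[1]/h*r+s['cy']])
E
python3 - <<'E'
from h import *
from scipy.optimize import least_squares
a,b,w=load('scene'),load('side'),load('wr'); k=.64
print('loop',fonz(w,226*k,352*k,50)); print('scraper top',onz(a,253.3,198.5,148))
# (view, px) for hook z: dark band ~ z 190, low bands ~ z 125 unknown -> use line distance + butt
L=[(a,proj,(274.6,195.1),(263.3,215.1),(277.2,192)),(b,proj,(240.1,160.6),(249.8,179.3),(239,158.5)),(w,fproj,(298*k-.2,490*k-.2),(277*k-.2,430*k-.2),(298*k-.2,492*k-.2))]
def pts(p):
    tp=np.array([p[0],p[1],7.5]); l,z=p[2],p[3]; d=np.array([np.sin(l)*np.cos(z),np.sin(l)*np.sin(z),np.cos(l)]); return tp,d
def f(p):
    tp,d=pts(p); r=[(p[2]-np.radians(23))*100]
    for s,pr,q1,q2,bt in L:
        A,B=pr(s,tp+200*d),pr(s,tp+115*d); n=np.array([-(B-A)[1],(B-A)[0]])/np.linalg.norm(B-A)
        r+=[n@(np.array(q1)-A),n@(np.array(q2)-A),.4*((A-bt)@np.array([n[1],-n[0]]))]
    return r
for st in (.4,.75):
    o=least_squares(f,[500,-125,.4,st]); print(o.x[:2],np.degrees(o.x[2:]),np.round(o.fun,2))
tp,d=pts(o.x); np.save('hook.npy',[tp,d]); print('butt',tp+200*d,'at105',tp+d*(97.5/d[2]))
tip=-d; g=tp+150*d; A,_=cur(); B0=hookpose(g,tip,tz(tip,0,55),100); print('g',g,B0[:3,3],rel(A,B0))
E
```

```text
loop [485.20423565 -67.47772568  50.        ]
scraper top [ 499.67677676 -101.71537472  148.        ]
[ 500.53088434 -123.30630507] [23.40521124 26.79651957] [ 0.71  0.84  1.   -0.6  -0.32 -0.63 -0.16  0.8   0.01 -0.7 ]
[ 500.53083545 -123.30617942] [23.40520842 26.79641487] [ 0.71  0.84  1.   -0.6  -0.32 -0.63 -0.16  0.8   0.01 -0.7 ]
butt [571.44568466 -87.49008083 191.0437039 ] at105 [ 538.20141554 -104.28035866  105.        ]
g [553.71697236 -96.44410547 145.15777793] [ 515.83747968 -115.57543917  214.15151754] [-115.6 -109.    16.8  -17.4   28.3   61.5]
```

```bash
python3 - <<'E'
from h import *
tp,d=np.load('hook.npy'); tip=-d; g=tp+150*d; A,_=cur()
for b in(180,100): print(rel(A,hookpose(g,tip,tz(tip,0,55),b)))
E
```

```text
[-134.5 -146.5  -51.3  -17.4   28.3   61.5]
[-115.6 -109.    16.8  -17.4   28.3   61.5]
```

servo_tool --motion '[{"dz": -60}, {"dz": -100}, {"dx": -134.5, "dy": -146.5, "dz": -51.3, "wx": -17.4, "wy": 28.3, "wz": 61.5}, {"dx": -134.5, "dy": -146.5, "dz": -51.3, "wx": -17.4, "wy": 28.3, "wz": 61.5}, {"dx": -134.5, "dy": -146.5, "dz": -51.3, "wx": -17.4, "wy": 28.3, "wz": 61.5}, {"dx": -134.5, "dy": -146.5, "dz": -51.3, "wx": -17.4, "wy": 28.3, "wz": 61.5}, {"dx": -134.5, "dy": -146.5, "dz": -51.3, "wx": -17.4, "wy": 28.3, "wz": 61.5}, {"dx": -134.5, "dy": -146.5, "dz": -51.3, "wx": -17.4, "wy": 28.3, "wz": 61.5}, {"dx": -134.5, "dy": -146.5, "dz": -51.3, "wx": -17.4, "wy": 28.3, "wz": 61.5}, {"dx": -134.5, "dy": -146.5, "dz": -51.3, "wx": -17.4, "wy": 28.3, "wz": 61.5}, {"dx": -134.5, "dy": -146.5, "dz": -51.3, "wx": -17.4, "wy": 28.3, "wz": 61.5}, {"dx": -134.5, "dy": -146.5, "dz": -51.3, "wx": -17.4, "wy": 28.3, "wz": 61.5}]' --claw 0.2

```text
$.motion[0]: bad value
```

servo_tool --motion '[{"dx": 0, "dy": 0, "dz": -60, "wx": 0, "wy": 0, "wz": 0}, {"dx": 0, "dy": 0, "dz": -100, "wx": 0, "wy": 0, "wz": 0}, {"dx": -134, "dy": -146, "dz": -51, "wx": -17.4, "wy": 28.3, "wz": 61.5}, {"dx": -134, "dy": -146, "dz": -51, "wx": -17.4, "wy": 28.3, "wz": 61.5}, {"dx": -134, "dy": -146, "dz": -51, "wx": -17.4, "wy": 28.3, "wz": 61.5}, {"dx": -134, "dy": -146, "dz": -51, "wx": -17.4, "wy": 28.3, "wz": 61.5}, {"dx": -134, "dy": -146, "dz": -51, "wx": -17.4, "wy": 28.3, "wz": 61.5}, {"dx": -134, "dy": -146, "dz": -51, "wx": -17.4, "wy": 28.3, "wz": 61.5}, {"dx": -134, "dy": -146, "dz": -51, "wx": -17.4, "wy": 28.3, "wz": 61.5}, {"dx": -134, "dy": -146, "dz": -51, "wx": -17.4, "wy": 28.3, "wz": 61.5}, {"dx": -134, "dy": -146, "dz": -51, "wx": -17.4, "wy": 28.3, "wz": 61.5}, {"dx": -134, "dy": -146, "dz": -51, "wx": -17.4, "wy": 28.3, "wz": 61.5}]' --claw 0.2

```text
time_s: 1.65
position: [479.3, -133.9, 282.4]
tcp_rot: [180.0, -31.6, 26.9]
contact_force: [-1.3, 0.4, 0.0]
width: 51.2
grip_force: 0.0
```

```bash
python3 - <<'E'
from h import *
s=grab('wrist','wr2'); tp,d=np.load('hook.npy'); im=s['img'].copy()
im=cv2.resize(im,(800,600),interpolation=cv2.INTER_CUBIC)
for z in(200,150,115):
    u=fproj(s,tp+z*d)*1.5625; cv2.circle(im,tuple(u.astype(int)),3,(0,255,0),-1); print(z,u)
save(im,'wr2'); A,st=cur(); print(st['joint_positions'].round(1)); g=tp+150*d
print(rel(A,hookpose(g,-d,tz(-d,0,55))))
E
```

```text
200 [402.33888759 215.97218846]
150 [402.10481622 272.8944743 ]
115 [401.96541292 305.45366304]
[-37.6   9.4 116.5  40.3  47.   -0.8]
[-8.000e-01  2.000e-01  1.795e+02 -0.000e+00  0.000e+00  1.000e-01]
```

View pics/wr2.png

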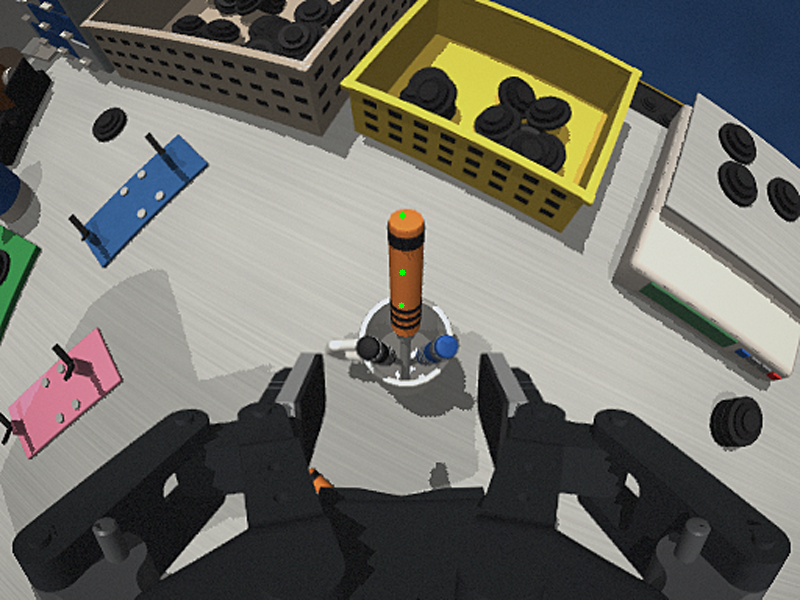

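The hook sits at column 406, between the fingers (centre about 401) and symmetric between the black (372,347) and blue (443,346) tools. The model overlay agrees to about 2 mm, so I'll approach along the tool's z and shift +2 mm in y.

servo_tool --motion '[{"dx": 0, "dy": 2, "dz": 40, "wx": 0, "wy": 0, "wz": 0}, {"dx": 0, "dy": 2, "dz": 80, "wx": 0, "wy": 0, "wz": 0}, {"dx": 0, "dy": 2, "dz": 110, "wx": 0, "wy": 0, "wz": 0}, {"dx": 0, "dy": 2, "dz": 130, "wx": 0, "wy": 0, "wz": 0}, {"dx": 0, "dy": 2, "dz": 150, "wx": 0, "wy": 0, "wz": 0}, {"dx": 0, "dy": 2, "dz": 165, "wx": 0, "wy": 0, "wz": 0}, {"dx": 0, "dy": 2, "dz": 179, "wx": 0, "wy": 0, "wz": 0}, {"dx": 0, "dy": 2, "dz": 179, "wx": 0, "wy": 0, "wz": 0}]'

```text
time_s: 2.7
position: [563.7, -93.0, 129.1]
tcp_rot: [-179.9, -31.6, 26.9]
contact_force: [0.2, -0.7, -0.4]
width: 51.3
grip_force: 0.0
```

servo_tool --motion '[{"dx": 0, "dy": 0, "dz": 0, "wx": 0, "wy": 0, "wz": 0}, {"dx": 0, "dy": 0, "dz": 0, "wx": 0, "wy": 0, "wz": 0}, {"dx": 0, "dy": 0, "dz": 0, "wx": 0, "wy": 0, "wz": 0}, {"dx": 0, "dy": 0, "dz": 0, "wx": 0, "wy": 0, "wz": 0}, {"dx": 0, "dy": 0, "dz": 0, "wx": 0, "wy": 0, "wz": 0}, {"dx": 0, "dy": 0, "dz": 0, "wx": 0, "wy": 0, "wz": 0}]' --claw -1 --force 50

```text
time_s: 3.45
position: [563.8, -93.5, 130.1]
tcp_rot: [180.0, -31.6, 26.8]
contact_force: [0.4, 0.3, 4.6]
width: 20.7
grip_force: 48.8
```

```bash
python3 - <<'E'
from h import *
s=grab('wrist','wr3'); print(s['fx']); tp,d=np.load('hook.npy'); np.save('grasp.npy',cur()[0])
im=cv2.resize(s['img'],(800,600),interpolation=cv2.INTER_CUBIC)
for z in(200,150): print(fproj(s,tp+z*d)*1.5625)
save(im,'wr3')
# hook axis in tool frame (tip dir): from alpha 55
A,st=cur(); print(A[:3,:3].T@-d, st['contact_force'],st['joint_positions'].round(1))
# lift 27 along axis and 90 turn, in tool frame of A
Gp=np.linalg.inv(A)@np.r_[tp+150*d,1]; print('g in tool',Gp)
def P(l,th):
    Rr=R.from_rotvec(d*th,degrees=True).as_matrix(); c=A[:3,3]-19*A[:3,2]
    return T(c+Rr@(A[:3,3]-c)+l*d, Rr@A[:3,:3])
for l,th in [(5,0),(27,0)]+[(27,t) for t in range(10,91,10)]: print(l,th,rel(A,P(l,th)).tolist())
B=P(27,90); print('draw',rel(B,P(127,90)),rel(B,P(157,90)))
E
```

```text
297.3186396354542
[394.86898974 294.42696222]
[396.59039772 400.2363554 ]
[-8.19448441e-01 -5.15521136e-04  5.73152673e-01] [-0.04174695  1.09803675  4.18359705] [-27.2  28.1 118.6  63.7  28.2 -20.2]
g in tool [ -0.87535416  -1.92513837 -18.23959712   1.        ]
5 0 [4.1, 0.0, -2.9, -0.0, -0.0, -0.0]
27 0 [22.1, 0.0, -15.5, -0.0, -0.0, -0.0]
27 10 [22.0, -2.7, -15.7, 8.2, 0.0, -5.7]
27 20 [21.6, -5.3, -16.2, 16.4, 0.0, -11.5]
27 30 [20.9, -7.8, -17.2, 24.6, 0.0, -17.2]
27 40 [20.0, -10.0, -18.5, 32.8, 0.0, -22.9]
27 50 [18.9, -11.9, -20.0, 41.0, 0.0, -28.7]
27 60 [17.7, -13.5, -21.9, 49.2, 0.0, -34.4]
27 70 [16.3, -14.6, -23.9, 57.4, 0.0, -40.1]
27 80 [14.8, -15.3, -26.0, 65.6, 0.0, -45.9]
27 90 [13.2, -15.6, -28.2, 73.8, 0.0, -51.6]
draw [ 81.9   0.1 -57.3   0.    0.   -0. ] [ 1.065e+02  1.000e-01 -7.450e+01  0.000e+00  0.000e+00 -0.000e+00]
```

View pics/wr3.png

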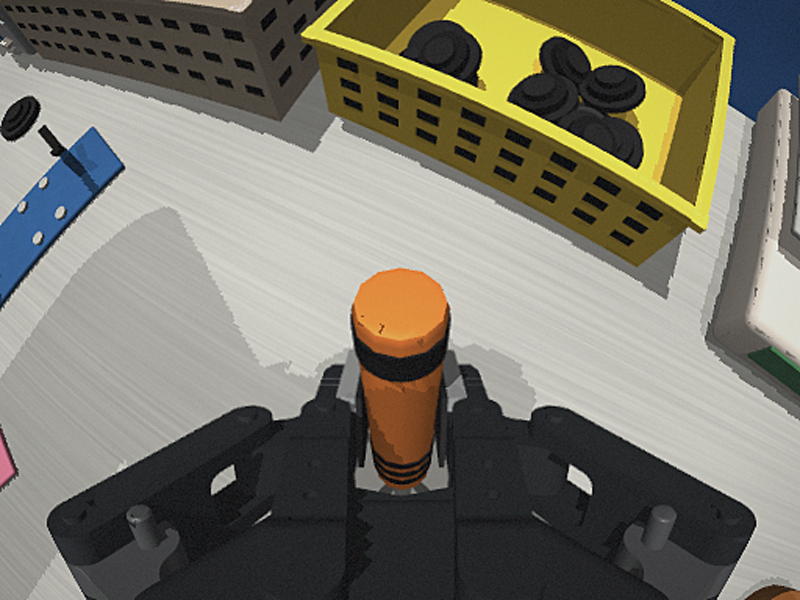

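servo_tool --motion '[{"dx": 4, "dy": 0, "dz": -2.8, "wx": 0, "wy": 0, "wz": 0}, {"dx": 8, "dy": 0, "dz": -5.6, "wx": 0, "wy": 0, "wz": 0}, {"dx": 12, "dy": 0, "dz": -8.4, "wx": 0, "wy": 0, "wz": 0}, {"dx": 16, "dy": 0, "dz": -11.2, "wx": 0, "wy": 0, "wz": 0}, {"dx": 20, "dy": 0, "dz": -14, "wx": 0, "wy": 0, "wz": 0}, {"dx": 22.1, "dy": 0, "dz": -15.5, "wx": 0, "wy": 0, "wz": 0}, {"dx": 22.1, "dy": 0, "dz": -15.5, "wx": 0, "wy": 0, "wz": 0}]'

```text
time_s: 4.38
position: [573.3, -88.5, 154.8]
tcp_rot: [180.0, -31.6, 26.8]
contact_force: [0.8, -0.0, -0.9]
width: 20.4
grip_force: 48.9
```

servo_tool --motion '[{"dx": -0.1, "dy": -2.7, "dz": -0.2, "wx": 8.2, "wy": 0, "wz": -5.7}, {"dx": -0.5, "dy": -5.3, "dz": -0.7, "wx": 16.4, "wy": 0, "wz": -11.5}, {"dx": -1.2, "dy": -7.8, "dz": -1.7, "wx": 24.6, "wy": 0, "wz": -17.2}, {"dx": -2.1, "dy": -10, "dz": -3, "wx": 32.8, "wy": 0, "wz": -22.9}, {"dx": -2.1, "dy": -10, "dz": -3, "wx": 32.8, "wy": 0, "wz": -22.9}, {"dx": -2.1, "dy": -10, "dz": -3, "wx": 32.8, "wy": 0, "wz": -22.9}]'

```text
time_s: 5.12
position: [565.4, -80.9, 155.8]
tcp_rot: [-161.7, -35.2, 53.5]
contact_force: [0.5, -0.1, 0.6]
width: 20.9
grip_force: 49.0
```

```bash
python3 - <<'E'
from h import *
A0=np.load('grasp.npy');tp,d=np.load('hook.npy');A,st=cur()
def P(l,th):
    Rr=R.from_rotvec(d*th,degrees=True).as_matrix(); c=A0[:3,3]-19*A0[:3,2]
    return T(c+Rr@(A0[:3,3]-c)+l*d, Rr@A0[:3,:3])
print('err',rel(P(27,40),A),st['joint_positions'].round(1),st['contact_force'],st['wrist_torque'])
for t in range(50,91,10): print(rel(A,P(27,t)).tolist())
E
```

```text
err [-0.3 -0.4  0.6 -0.1 -0.   0.2] [-30.1  35.  100.6  38.8  67.7 -22.1] [ 0.4857544  -0.11847776  0.57986006] [-0.36852842  0.05549276  0.01028204]
[0.1, -2.3, -0.8, 8.3, 0.0, -5.9]
[-0.3, -4.9, -1.4, 16.4, -0.0, -11.6]
[-1.0, -7.3, -2.3, 24.6, -0.0, -17.4]
[-1.9, -9.6, -3.6, 32.8, -0.0, -23.1]
[-3.0, -11.5, -5.2, 41.0, -0.0, -28.8]
```

servo_tool --motion '[{"dx": 0.1, "dy": -2.3, "dz": -0.8, "wx": 8.3, "wy": 0, "wz": -5.9}, {"dx": -0.3, "dy": -4.9, "dz": -1.4, "wx": 16.4, "wy": 0, "wz": -11.6}, {"dx": -1, "dy": -7.3, "dz": -2.3, "wx": 24.6, "wy": 0, "wz": -17.4}, {"dx": -1.9, "dy": -9.6, "dz": -3.6, "wx": 32.8, "wy": 0, "wz": -23.1}, {"dx": -3, "dy": -11.5, "dz": -5.2, "wx": 41, "wy": 0, "wz": -28.8}, {"dx": -3, "dy": -11.5, "dz": -5.2, "wx": 41, "wy": 0, "wz": -28.8}, {"dx": -3, "dy": -11.5, "dz": -5.2, "wx": 41, "wy": 0, "wz": -28.8}]'

```text
time_s: 6.0
position: [553.6, -81.3, 161.5]
tcp_rot: [-143.1, -48.7, 87.2]
contact_force: [-0.9, -0.3, 0.0]
width: 20.8
grip_force: 49.1
```

```bash
python3 - <<'E'
from h import *
A0=np.load('grasp.npy');tp,d=np.load('hook.npy');A,st=cur()
def P(l,th):
    Rr=R.from_rotvec(d*th,degrees=True).as_matrix(); c=A0[:3,3]-19*A0[:3,2]
    return T(c+Rr@(A0[:3,3]-c)+l*d, Rr@A0[:3,:3])
print('err',rel(P(27,90),A),st['joint_positions'].round(1),st['contact_force'],st['wrist_torque'])
for l in (37,47,127,157): print(rel(A,P(l,90)).tolist())
c=[]
for n,(u,v) in {'scene':(225,150),'side':(205,120)}.items():
    s=grab(n,n+'2'); c.append(cv2.resize(s['img'][v:v+100,u:u+80],None,fx=5,fy=5,interpolation=cv2.INTER_CUBIC))
save(np.hstack(c),'c2')
E
```

```text
err [ 0.3 -0.2 -0.3 -0.1 -0.   0. ] [-24.2  48.7  79.5  20.8 106.6 -43. ] [-0.91689236 -0.32376525  0.0398667 ] [-0.39223719 -0.3053517   0.02450949]
[7.9, 0.2, -5.5, 0.1, 0.0, -0.0]
[16.1, 0.3, -11.2, 0.1, 0.0, -0.0]
[81.6, 0.4, -57.1, 0.1, 0.0, -0.0]
[106.2, 0.4, -74.3, 0.1, 0.0, -0.0]
```

View pics/c2.png

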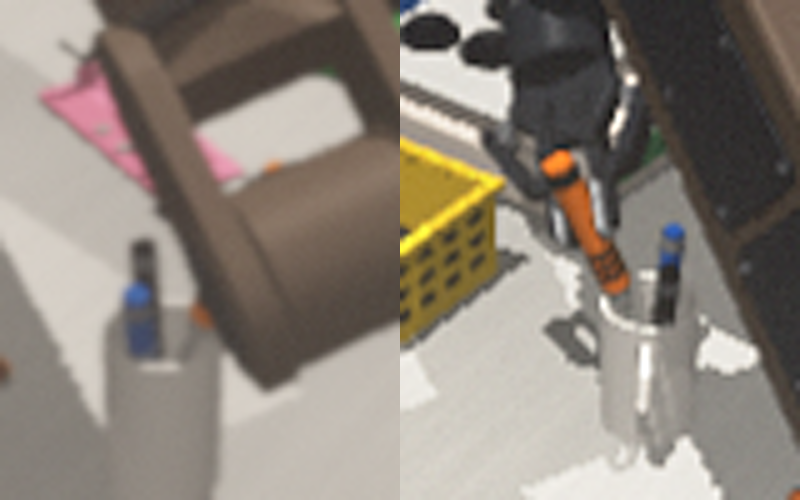

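The hook is raised and turned, and the black and blue tools are unmoved (scene (145,245) and (140,290), side (672,232)). I'll draw it out slowly along its axis.

servo_tool --motion '[{"dx": 4, "dy": 0.1, "dz": -2.8, "wx": 0, "wy": 0, "wz": 0}, {"dx": 8, "dy": 0.2, "dz": -5.6, "wx": 0, "wy": 0, "wz": 0}, {"dx": 12, "dy": 0.2, "dz": -8.4, "wx": 0, "wy": 0, "wz": 0}, {"dx": 16, "dy": 0.3, "dz": -11.2, "wx": 0, "wy": 0, "wz": 0}, {"dx": 20, "dy": 0.3, "dz": -14, "wx": 0, "wy": 0, "wz": 0}, {"dx": 24, "dy": 0.3, "dz": -16.8, "wx": 0, "wy": 0, "wz": 0}, {"dx": 28, "dy": 0.3, "dz": -19.6, "wx": 0, "wy": 0, "wz": 0}, {"dx": 32, "dy": 0.3, "dz": -22.4, "wx": 0, "wy": 0, "wz": 0}]'

```text
time_s: 7.1
position: [568.0, -74.5, 197.4]
tcp_rot: [-143.0, -48.8, 87.4]
contact_force: [-0.1, 0.3, -0.3]
width: 20.5
grip_force: 49.1
```

```bash
python3 - <<'E'
from h import *
A,st=cur(); print(st['contact_force'],st['wrist_torque'],st['joint_positions'].round(1))
s=grab('side','side3'); a=load('side2')['img'].astype(int)
# blue awl knob patch shift
t=load('side2')['img'][162:186,254:268]; 
r=cv2.matchTemplate(s['img'][150:200,240:285],t,cv2.TM_CCOEFF_NORMED); print(cv2.minMaxLoc(r),'expect (14,12)')
q=grab('scene','scene3'); t=load('scene2')['img'][196:222,248:258]
r=cv2.matchTemplate(q['img'][186:232,240:268],t,cv2.TM_CCOEFF_NORMED); print(cv2.minMaxLoc(r),'expect (8,10)')
E
```

```text
[-0.07179437  0.34708813 -0.29103005] [-0.35715563 -0.38173629  0.02016369] [-23.2  47.2  76.4  22.  110.7 -40.7]
(-0.3745000660419464, 0.9061694145202637, (8, 7), (14, 12)) expect (14,12)
(-0.41612550616264343, 0.9904394149780273, (14, 20), (8, 10)) expect (8,10)
```

servo_tool --motion '[{"dx": 4, "dy": 0, "dz": -2.8, "wx": 0, "wy": 0, "wz": 0}, {"dx": 8, "dy": 0, "dz": -5.6, "wx": 0, "wy": 0, "wz": 0}, {"dx": 12, "dy": 0, "dz": -8.4, "wx": 0, "wy": 0, "wz": 0}, {"dx": 16, "dy": 0, "dz": -11.2, "wx": 0, "wy": 0, "wz": 0}, {"dx": 20, "dy": 0, "dz": -14, "wx": 0, "wy": 0, "wz": 0}, {"dx": 24, "dy": 0, "dz": -16.8, "wx": 0, "wy": 0, "wz": 0}]'

```text
time_s: 7.95
position: [578.4, -69.2, 224.3]
tcp_rot: [-143.0, -48.8, 87.4]
contact_force: [-0.4, 0.3, -0.1]
width: 20.8
grip_force: 49.1
```

```bash
cat > chk.py <<'E'
from h import *
A,st=cur(); print(st['contact_force'],st['wrist_torque'],st['joint_positions'].round(1))
s=grab('side','side4'); t=load('side2')['img'][162:186,254:268]
r=cv2.matchTemplate(s['img'][150:200,240:285],t,cv2.TM_CCOEFF_NORMED); print(cv2.minMaxLoc(r),'expect (14,12)')
q=grab('scene','scene4'); t=load('scene2')['img'][196:222,248:258]
r=cv2.matchTemplate(q['img'][186:232,240:268],t,cv2.TM_CCOEFF_NORMED); print(cv2.minMaxLoc(r),'expect (8,10)')
E
python3 chk.py
```

```text
[-0.37361399  0.34051605 -0.13144002] [-0.38035608 -0.38315096  0.04555288] [-22.5  46.2  74.   23.1 113.7 -38.7]
(-0.376011461019516, 0.876889169216156, (8, 5), (14, 12)) expect (14,12)
(-0.4199470281600952, 0.9842521548271179, (14, 20), (8, 10)) expect (8,10)
```

servo_tool --motion '[{"dx": 4, "dy": 0, "dz": -2.8, "wx": 0, "wy": 0, "wz": 0}, {"dx": 8, "dy": 0, "dz": -5.6, "wx": 0, "wy": 0, "wz": 0}, {"dx": 12, "dy": 0, "dz": -8.4, "wx": 0, "wy": 0, "wz": 0}, {"dx": 16, "dy": 0, "dz": -11.2, "wx": 0, "wy": 0, "wz": 0}]'

```text
time_s: 8.55
position: [585.3, -65.7, 242.3]
tcp_rot: [-143.0, -48.8, 87.4]
contact_force: [-0.4, -0.3, -1.2]
width: 20.6
grip_force: 49.1
```

```bash
python3 chk.py
```

```text
[-0.41516216 -0.31970696 -1.18020239] [-0.36010961 -0.30753831  0.03334989] [-22.1  45.7  72.2  24.  115.6 -37.3]
(-0.3899768590927124, 0.8479043841362, (8, 6), (14, 12)) expect (14,12)
(-0.40587323904037476, 0.982864499092102, (13, 19), (8, 10)) expect (8,10)
```

servo_tool --motion '[{"dx": 8, "dy": 0, "dz": -5.6, "wx": 0, "wy": 0, "wz": 0}, {"dx": 20, "dy": 0, "dz": -14, "wx": 0, "wy": 0, "wz": 0}, {"dx": 35, "dy": 0, "dz": -24.5, "wx": 0, "wy": 0, "wz": 0}, {"dx": 50, "dy": 0, "dz": -35, "wx": 0, "wy": 0, "wz": 0}, {"dx": 65, "dy": 0, "dz": -45.5, "wx": 0, "wy": 0, "wz": 0}, {"dx": 65, "dy": 0, "dz": -45.5, "wx": 0, "wy": 0, "wz": 0}]'

```text
time_s: 9.4
position: [613.7, -51.3, 316.1]
tcp_rot: [-143.2, -48.8, 87.6]
contact_force: [0.4, -0.7, -1.4]
width: 20.8
grip_force: 49.1
```

```bash
python3 chk.py; python3 - <<'E'
from h import *
s=load('wr2'); w=(40,75,140,180); u0,v0,u1,v1=w
im=s['img'][v0:v1,u0:u1].astype(int); m=((im[...,2]-im[...,0])>45).astype(np.uint8)
k,l,st,_=cv2.connectedComponentsWithStats(m); print(st[1:].tolist()); i=1+st[1:,4].argmax()
q=np.array([fonz(s,u+u0,v+v0,6)[:2] for v,u in np.argwhere(l==i)],np.float32); r=cv2.minAreaRect(q); print(r,cv2.boxPoints(r).round(1).tolist())
# saddle hypothesis
c=np.array(r[0])
for nm,(cx,cy),yaw in (('fit',c,-16.5),):
    e=np.array([np.cos(np.radians(yaw)),np.sin(np.radians(yaw)),0]);n=np.array([-e[1],e[0],0])
    for x,yy,z in((-75,20,49),(-75,-20,49),(55,18.5,58),(55,-18.5,58),(-75,0,29),(55,0,39)):
        X=np.r_[c,0]+x*e+yy*n+[0,0,z]; print(x,yy,z,'wr2px800',(fproj(s,X)*1.5625).round(0),'scene',proj(load('scene'),X).round(1),'side',proj(load('side'),X).round(1))
E
```

```text
[ 0.44534936 -0.66473086 -1.40993539] [-0.35253709 -0.34755355  0.01416539] [-20.3  44.1  63.9  27.9 123.8 -30.7]
(-0.37379157543182373, 0.790377140045166, (8, 6), (14, 12)) expect (14,12)
(-0.35882747173309326, 0.9777554869651794, (14, 18), (8, 10)) expect (8,10)
[[14, 11, 79, 85, 2204], [12, 75, 1, 1, 1], [18, 75, 1, 2, 2]]
((543.5990600585938, 250.09793090820312), (72.08476257324219, 174.41900634765625), 73.53392028808594) [[449.79998779296875, 240.3000030517578], [617.0, 190.8000030517578], [637.4000244140625, 259.8999938964844], [470.20001220703125, 309.3999938964844]]
-75 20 49 wr2px800 [ 70. 216.] scene [307.9 168.9] side [193.  270.9]
-75 -20 49 wr2px800 [ 83. 237.] scene [300.  172.6] side [204.4 264. ]
55 18.5 58 wr2px800 [147. 134.] scene [335.6 181.2] side [168.3 243.7]
55 -18.5 58 wr2px800 [161. 150.] scene [328.2 185. ] side [178.6 238.1]
-75 0 29 wr2px800 [ 86. 233.] scene [303.7 175.6] side [199.2 272.1]
55 0 39 wr2px800 [161. 151.] scene [331.5 187.9] side [174.1 245.4]
```

```bash
cat >> h.py <<'E'
RC=np.array([544,249.7,0.]);RY=np.radians(-16.47);RE=np.array([np.cos(RY),np.sin(RY),0])
def lay(h,dx=0,al=55):
    al=np.radians(al); z=np.cos(al)*RE+np.sin(al)*np.array([0,0,-1.]); M=hookpose(np.zeros(3),RE,z)
    g=RC+(-50+dx)*RE+[0,0,45+h]; M[:3,3]=g-M[:3,:3]@np.array([-.9,0,-18.2]); return M
E
python3 - <<'E'
from h import *
print('bottle',onz(load('side'),156,334,0),'moulding',onz(load('side'),136,283,9))
A,_=cur()
for h in(160,100): print(rel(A,lay(h)),lay(h)[:3,3])
s=grab('wrist','wr5'); im=s['img'].astype(int); m=((im[...,0]-im[...,2])>70)&(im[...,0]>110)
for n in('wr3','wr5'):
    x=load(n)['img'].astype(int)[150:320,200:310]; m=((x[...,0]-x[...,2])>60); k,l,stt,c=cv2.connectedComponentsWithStats(m.astype(np.uint8)); i=1+stt[1:,4].argmax(); print(n,stt[i],c[i])
E
```

```text
bottle [453.78661362 478.90168224   0.        ] moulding [610.66420639 388.76328997   9.        ]
[108.4  91.5 323.8 -15.5 -92.9 -55.4] [505.35535518 261.12505902 189.575214  ]
[ 63.3 115.3 355.4 -15.5 -92.9 -55.4] [505.35535518 261.12505902 129.575214  ]
wr3 [  25   21   63   58 2813] [55.79452542 49.63988624]
wr5 [  25   21   63   59 2835] [56.02257496 49.89347443]
```

```bash
python3 - <<'E'
from h import *
A,_=cur(); B=lay(160); r=R.from_matrix(A[:3,:3].T@B[:3,:3]).as_rotvec()
t=np.array([-.8192,0,.5736]); G=np.array([-.9,0,-18.2])
for f in np.linspace(0,1,13)[1:]:
    M=T(A[:3,3]*(1-f)+B[:3,3]*f,A[:3,:3]@R.from_rotvec(r*f).as_matrix()); w=lambda p:(M[:3,:3]@p+M[:3,3]).round(0)
    print(rel(A,M).tolist(),'tip',w(G+150*t),'butt',w(G-50*t),'wrist',w(np.array([0,0,-300])))
E
```

```text
[9.0, 7.6, 27.0, -1.3, -7.7, -4.6] tip [581. -75. 174.] butt [625. -23. 362.] wrist [ 769. -189.  493.]
[18.1, 15.3, 54.0, -2.6, -15.5, -9.2] tip [592. -59. 165.] butt [609.   8. 353.] wrist [ 747. -138.  512.]
[27.1, 22.9, 80.9, -3.9, -23.2, -13.9] tip [603. -40. 160.] butt [592.  39. 343.] wrist [720. -85. 527.]
[36.2, 30.5, 107.9, -5.2, -31.0, -18.5] tip [614. -20. 157.] butt [574.  69. 332.] wrist [688. -33. 538.]
[45.2, 38.1, 134.9, -6.5, -38.7, -23.1] tip [624.   3. 157.] butt [557.  98. 320.] wrist [651.  19. 544.]
[54.3, 45.8, 161.9, -7.8, -46.4, -27.7] tip [633.  27. 160.] butt [539. 127. 306.] wrist [611.  69. 545.]
[63.3, 53.4, 188.9, -9.1, -54.2, -32.3] tip [641.  55. 165.] butt [522. 154. 291.] wrist [568. 117. 541.]
[72.4, 61.0, 215.8, -10.3, -61.9, -37.0] tip [646.  84. 171.] butt [506. 181. 275.] wrist [522. 162. 530.]
[81.4, 68.6, 242.8, -11.6, -69.7, -41.6] tip [649. 115. 179.] butt [490. 207. 259.] wrist [476. 205. 515.]
[90.4, 76.3, 269.8, -12.9, -77.4, -46.2] tip [649. 149. 187.] butt [475. 231. 241.] wrist [430. 244. 493.]
[99.5, 83.9, 296.8, -14.2, -85.1, -50.8] tip [646. 184. 196.] butt [461. 255. 223.] wrist [384. 279. 467.]
[108.5, 91.5, 323.7, -15.5, -92.9, -55.4] tip [640. 221. 205.] butt [448. 278. 205.] wrist [340. 310. 435.]
```

Every waypoint clears the mug, the rest and the bins.

servo_tool --motion '[{"dx": 9, "dy": 7.6, "dz": 27, "wx": -1.3, "wy": -7.7, "wz": -4.6}, {"dx": 18.1, "dy": 15.3, "dz": 54, "wx": -2.6, "wy": -15.5, "wz": -9.2}, {"dx": 27.1, "dy": 22.9, "dz": 80.9, "wx": -3.9, "wy": -23.2, "wz": -13.9}, {"dx": 36.2, "dy": 30.5, "dz": 107.9, "wx": -5.2, "wy": -31, "wz": -18.5}, {"dx": 45.2, "dy": 38.1, "dz": 134.9, "wx": -6.5, "wy": -38.7, "wz": -23.1}, {"dx": 54.3, "dy": 45.8, "dz": 161.9, "wx": -7.8, "wy": -46.4, "wz": -27.7}, {"dx": 63.3, "dy": 53.4, "dz": 188.9, "wx": -9.1, "wy": -54.2, "wz": -32.3}, {"dx": 72.4, "dy": 61, "dz": 215.8, "wx": -10.3, "wy": -61.9, "wz": -37}, {"dx": 81.4, "dy": 68.6, "dz": 242.8, "wx": -11.6, "wy": -69.7, "wz": -41.6}, {"dx": 90.4, "dy": 76.3, "dz": 269.8, "wx": -12.9, "wy": -77.4, "wz": -46.2}, {"dx": 99.5, "dy": 83.9, "dz": 296.8, "wx": -14.2, "wy": -85.1, "wz": -50.8}, {"dx": 108.5, "dy": 91.5, "dz": 323.7, "wx": -15.5, "wy": -92.9, "wz": -55.4}]'

```text
time_s: 11.05
position: [507.8, 251.2, 192.3]
tcp_rot: [-180.0, 32.8, 161.9]
contact_force: [0.7, 0.8, -0.9]
width: 21.0
grip_force: 49.2
```

```bash
python3 - <<'E'
from h import *
A,st=cur(); print(st['joint_positions'].round(1),st['contact_force'],rel(A,lay(160)),rel(A,lay(40)))
E
```

```text
[ 30.1  22.7 114.6 -53.   30.4   2.1] [ 0.74640128  0.81349415 -0.88733175] [ 6.1  8.7 -0.7 -1.  -2.2 -1.4] [ 71.1   8.8 100.2  -1.   -2.2  -1.4]
```

servo_tool --motion '[{"dx": 6.1, "dy": 8.7, "dz": -0.7, "wx": -1, "wy": -2.2, "wz": -1.4}, {"dx": 6.1, "dy": 8.7, "dz": -0.7, "wx": -1, "wy": -2.2, "wz": -1.4}, {"dx": 6.1, "dy": 8.7, "dz": -0.7, "wx": -1, "wy": -2.2, "wz": -1.4}]'

```text
time_s: 11.42
position: [506.8, 259.7, 190.3]
tcp_rot: [180.0, 34.8, 163.3]
contact_force: [0.2, 0.4, 0.1]
width: 20.8
grip_force: 49.2
```

```bash
python3 - <<'E'
from h import *
A,st=cur(); print(st['joint_positions'].round(1),rel(A,lay(160)),rel(A,lay(100)),rel(A,lay(50)))
E
```

```text
[ 31.4  23.1 115.4 -58.8  29.8   7.6] [ 1.8  0.9 -0.4 -0.1 -0.2 -0.2] [36.1  0.9 48.8 -0.1 -0.2 -0.2] [64.7  0.9 89.9 -0.1 -0.2 -0.2]
```

servo_tool --motion '[{"dx": 15, "dy": 0.9, "dz": 20, "wx": 0, "wy": -0.2, "wz": -0.2}, {"dx": 36, "dy": 0.9, "dz": 49, "wx": 0, "wy": -0.2, "wz": -0.2}, {"dx": 53, "dy": 0.9, "dz": 73, "wx": 0, "wy": -0.2, "wz": -0.2}, {"dx": 64.7, "dy": 0.9, "dz": 89.9, "wx": 0, "wy": -0.2, "wz": -0.2}, {"dx": 64.7, "dy": 0.9, "dz": 89.9, "wx": 0, "wy": -0.2, "wz": -0.2}, {"dx": 64.7, "dy": 0.9, "dz": 89.9, "wx": 0, "wy": -0.2, "wz": -0.2}]'

```text
time_s: 12.18
position: [516.5, 278.4, 110.5]
tcp_rot: [-178.5, 31.8, 163.5]
contact_force: [0.8, 0.1, -1.2]
width: 20.9
grip_force: 49.1
```

```bash
python3 - <<'E'
from h import *
A,st=cur(); print(st['joint_positions'].round(1),rel(A,lay(50)),rel(A,lay(15)))
s=grab('wrist','wr6'); d=grab('side','side6'); 
im=cv2.resize(s['img'],(512,384)); t=np.array([-.8192,0,.5736]); G=np.array([-.9,0,-18.2])
W=lambda p:A[:3,:3]@p+A[:3,3]
for z in(0,92,200):
    X=W(G+(150-z)*t); print(z,X.round(1),'side',proj(d,X).round(1),'wr',fproj(s,X).round(1))
c=cv2.resize(d['img'][220:300,145:225],(384,384),interpolation=cv2.INTER_CUBIC)
out=np.hstack([cv2.resize(s['img'],(416,312)),c[:312]]); out=np.vstack([np.hstack([cv2.resize(s['img'][60:350,100:410],(410,384)),c])]); save(out,'c6')
E
```

```text
[ 32.2  32.1 114.6 -64.9  27.2  16.8] [ 21.2 -19.1  23.7  -1.5  -3.2   0. ] [ 39.7 -18.4  53.4  -1.5  -3.2   0. ]
0 [651.1 236.7 118.1] side [157.1 219.9] wr [256.8 328.6]
92 [563.4 264.1 123.2] side [173.4 235. ] wr [256.9 297.3]
200 [460.5 296.3 129.2] side [194.6 254.7] wr [257.1 191.3]
```

View pics/c6.png

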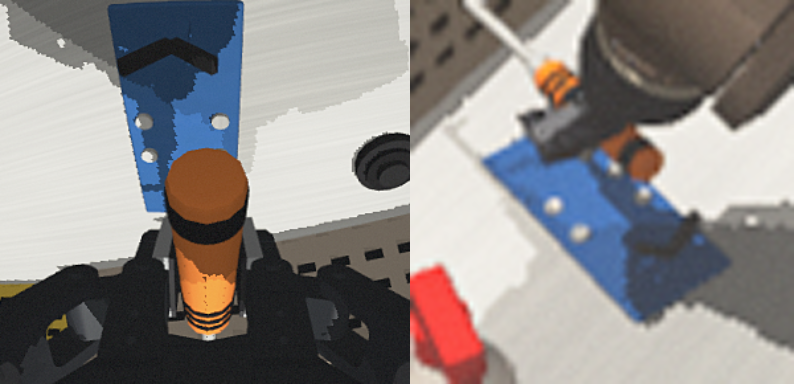

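Lowering at this tilt runs joint 4 into its limit (-64.9°). I'll hold the tool steeper, with the hook pitched 17° tip-down. The shank goes into its saddle first, and the hook then pivots in a light grip as I lower the handle.

```bash
cat >> h.py <<'E'
def lay2(th,thg,h=0):
    """tool tilt fixed by grip pitch thg (tip-down deg); hook pitch th about shank saddle contact; h extra height"""
    t,tg=np.radians([th,thg]); K=np.array([0,0,1.])
    tip=np.cos(tg)*RE-np.sin(tg)*K; up=np.cos(tg)*K+np.sin(tg)*RE; al=np.radians(55)
    M=hookpose(np.zeros(3),tip,np.cos(al)*tip-np.sin(al)*up)
    g=RC+(55-105*np.cos(t))*RE+(44.8+1.2*(th>5)+105*np.sin(t)+h)*K
    M[:3,3]=g-M[:3,:3]@np.array([-.9,0,-18.2]); return M
E
python3 - <<'E'
from h import *
A,st=cur(); print(rel(A,lay2(17,17,50)),rel(A,lay2(17,17,25)))
E
```

```text
[  5.9 -19.9  -1.3  -1.5  13.8  -0.2] [ 19.1 -19.4  19.9  -1.5  13.8  -0.2]
```

servo_tool --motion '[{"dx": 3, "dy": -10, "dz": 0, "wx": -0.8, "wy": 7, "wz": 0}, {"dx": 6, "dy": -20, "dz": -1.3, "wx": -1.5, "wy": 13.8, "wz": -0.2}, {"dx": 6, "dy": -20, "dz": -1.3, "wx": -1.5, "wy": 13.8, "wz": -0.2}, {"dx": 6, "dy": -20, "dz": -1.3, "wx": -1.5, "wy": 13.8, "wz": -0.2}]'

```text
time_s: 12.78
position: [505.4, 260.8, 109.2]
tcp_rot: [180.0, 18.1, 163.5]
contact_force: [-0.2, -0.1, -0.7]
width: 20.3
grip_force: 49.0
```

```bash
python3 - <<'E'
from h import *
A,st=cur(); print(st['joint_positions'].round(1),rel(A,lay2(17,17,50)),rel(A,lay2(17,17,15)),rel(A,lay2(17,17,6)))
E
```

```text
[ 26.   30.1 112.4 -27.9  26.6 -23.5] [ 0.5  0.3 -0.1  0.   0.1 -0.1] [11.4  0.3 33.2  0.   0.1 -0.1] [14.2  0.3 41.8  0.   0.1 -0.1]
```

servo_tool --motion '[{"dx": 5, "dy": 0.3, "dz": 15, "wx": 0, "wy": 0, "wz": 0}, {"dx": 9, "dy": 0.3, "dz": 27, "wx": 0, "wy": 0, "wz": 0}, {"dx": 12, "dy": 0.3, "dz": 36, "wx": 0, "wy": 0, "wz": 0}, {"dx": 14, "dy": 0.3, "dz": 42, "wx": 0, "wy": 0, "wz": 0}, {"dx": 14, "dy": 0.3, "dz": 42, "wx": 0, "wy": 0, "wz": 0}]'

```text
time_s: 13.4
position: [504.5, 261.7, 63.8]
tcp_rot: [-179.9, 18.0, 163.6]
contact_force: [-0.2, -0.4, -0.6]
width: 20.7
grip_force: 49.0
```

```bash
python3 - <<'E'
from h import *
A,st=cur(); print(st['joint_positions'].round(1),st['contact_force'],rel(A,lay2(17,17,6)))
for t,h in((17,0),(13,0),(8,0),(3,0),(0,0),(0,-1)): print(t,rel(A,lay2(t,17,h)).tolist())
s=grab('wrist','wr7'); d=grab('scene','scene7'); e=grab('side','side7')
f=lambda i,u,v,w,h,k:cv2.resize(i['img'][v:v+h,u:u+w],None,fx=k,fy=k,interpolation=cv2.INTER_CUBIC)
save(np.hstack([cv2.resize(s['img'][100:384,130:380],(400,454)),np.vstack([f(d,285,155,80,45,5),f(e,150,235,80,45,5)])[:454]]),'c7')
E
```

```text
[ 26.2  34.6 114.  -34.8  21.6 -15.9] [-0.15535475 -0.37901518 -0.64895278] [-1.  -0.3 -1.1 -0.  -0.   0. ]
17 [0.9, -0.3, 4.6, -0.0, -0.0, 0.0]
13 [4.8, -0.3, 10.8, -0.0, -0.0, 0.0]
8 [9.2, -0.3, 18.8, -0.0, -0.0, 0.0]
3 [13.2, -0.2, 28.4, -0.0, -0.0, 0.0]
0 [15.1, -0.2, 33.5, -0.0, -0.0, 0.0]
0 [15.4, -0.2, 34.5, -0.0, -0.0, 0.0]Traceback (most recent call last):
  File "<stdin>", line 6, in <module>
    return _nx.concatenate(arrs, 1, dtype=dtype, casting=casting)
           ~~~~~~~~~~~~~~~^^^^^^^^^^^^^^^^^^^^^^^^^^^^^^^^^^^^^^^
ValueError: all the input array dimensions except for the concatenation axis must match exactly, but along dimension 0, the array at index 0 has size 454 and the array at index 1 has size 450
```

servo_tool --motion '[{"dx": 1, "dy": -0.3, "dz": 4.6, "wx": 0, "wy": 0, "wz": 0}, {"dx": 2.8, "dy": -0.3, "dz": 7.8, "wx": 0, "wy": 0, "wz": 0}, {"dx": 4.8, "dy": -0.3, "dz": 10.8, "wx": 0, "wy": 0, "wz": 0}, {"dx": 4.8, "dy": -0.3, "dz": 10.8, "wx": 0, "wy": 0, "wz": 0}]' --force 20

```text
time_s: 14.05
position: [503.6, 262.0, 52.3]
tcp_rot: [180.0, 18.0, 163.6]
contact_force: [0.8, 1.6, 3.5]
width: 20.6
grip_force: 48.7
```

```bash
python3 - <<'E'
from h import *
A,st=cur(); print(st['contact_force'],st['wrist_torque'])
for t,h in((13,0),(8,0),(3,0),(0,0)): print(t,rel(A,lay2(t,17,h)).tolist())
for n in('wr7','wr8'):
    if n=='wr8': grab('wrist',n)
    x=load(n)['img'].astype(int)[150:320,200:310]; m=((x[...,0]-x[...,2])>60); k,l,stt,c=cv2.connectedComponentsWithStats(m.astype(np.uint8)); i=1+stt[1:,4].argmax(); print(n,stt[i],c[i])
E
```

```text
[0.75184955 1.59224329 3.51020337] [ 0.16122356 -0.46922027  0.27098178]
13 [0.4, -0.3, 0.2, 0.0, 0.0, 0.0]
8 [4.8, -0.3, 8.2, 0.0, 0.0, 0.0]
3 [8.8, -0.3, 17.7, 0.0, 0.0, 0.0]
0 [10.7, -0.3, 22.9, 0.0, 0.0, 0.0]
wr7 [  25   22   63   57 2805] [55.8631016  49.98253119]
wr8 [  25   18   62   55 2641] [55.9045816  44.83718289]
```

servo_tool --motion '[{"dx": 1.5, "dy": -0.2, "dz": 2.7, "wx": 0, "wy": 0, "wz": 0}, {"dx": 3, "dy": -0.2, "dz": 5.4, "wx": 0, "wy": 0, "wz": 0}, {"dx": 4.8, "dy": -0.2, "dz": 8.2, "wx": 0, "wy": 0, "wz": 0}, {"dx": 6.2, "dy": -0.2, "dz": 11.4, "wx": 0, "wy": 0, "wz": 0}, {"dx": 7.6, "dy": -0.2, "dz": 14.6, "wx": 0, "wy": 0, "wz": 0}, {"dx": 8.8, "dy": -0.2, "dz": 17.7, "wx": 0, "wy": 0, "wz": 0}, {"dx": 8.8, "dy": -0.2, "dz": 17.7, "wx": 0, "wy": 0, "wz": 0}]' --claw -1 --force 20

```text
time_s: 14.98
position: [500.4, 262.3, 32.4]
tcp_rot: [-180.0, 18.0, 163.6]
contact_force: [-1.2, 2.8, 2.5]
width: 20.6
grip_force: 47.7
```

```bash
python3 - <<'E'
from h import *
A,st=cur(); print(st['contact_force'],st['wrist_torque'])
for t,h in((3,0),(0,0),(0,-1)): print(t,rel(A,lay2(t,17,h)).tolist())
s=grab('wrist','wr9'); e=grab('side','side9'); d=grab('scene','scene9')
x=s['img'].astype(int)[150:320,200:310]; m=((x[...,0]-x[...,2])>60); k,l,stt,c=cv2.connectedComponentsWithStats(m.astype(np.uint8)); i=1+stt[1:,4].argmax(); print(stt[i],c[i])
for th in (0,3,6,10):
    t=np.radians(th); p=RC+55*RE+[0,0,44.8]; u=-np.cos(t)*RE+[0,0,np.sin(t)]; X=p+155*u; print(th,'butt wr',fproj(s,X).round(1), 'top', fproj(s,X+11*np.array([0,0,np.cos(t)])).round(1))
E
```

```text
[-1.18233448  2.78755138  2.54780293] [ 0.25530423 -0.05726484  0.30202255]
3 [-0.4, 0.3, -0.2, -0.0, -0.0, 0.0]
0 [1.5, 0.3, 5.0, -0.0, -0.0, 0.0]
0 [1.8, 0.3, 5.9, -0.0, -0.0, 0.0]
[  30   66   53   92 3603] [ 56.65029142 111.95087427]
0 butt wr [257.7 159.6] top [257.8 173.7]
3 butt wr [257.8 170.2] top [257.9 186.3]
6 butt wr [257.9 183.4] top [258.  201.8]
10 butt wr [258.  205.2] top [258.1 227.3]
```

servo_tool --motion '[{"dx": 0.5, "dy": 1, "dz": 1.7, "wx": 0, "wy": 0, "wz": 0}, {"dx": 1, "dy": 1.5, "dz": 3.4, "wx": 0, "wy": 0, "wz": 0}, {"dx": 1.5, "dy": 1.5, "dz": 5, "wx": 0, "wy": 0, "wz": 0}, {"dx": 1.5, "dy": 1.5, "dz": 5, "wx": 0, "wy": 0, "wz": 0}]'

```text
time_s: 15.62
position: [501.0, 263.6, 27.4]
tcp_rot: [-180.0, 18.0, 163.5]
contact_force: [-2.7, 1.2, 3.6]
width: 21.0
grip_force: 47.1
```

```bash
python3 - <<'E'
from h import *
A,st=cur(); print(st['contact_force'],st['wrist_torque'],rel(A,lay2(0,17,0)))
s=grab('wrist','wr10'); d=grab('scene','scene10'); e=grab('side','side10')
f=lambda i,u,v,w,h,k:cv2.resize(i['img'][v:v+h,u:u+w],None,fx=k,fy=k,interpolation=cv2.INTER_CUBIC)
save(np.hstack([cv2.resize(s['img'][100:384,130:380],(400,450)),np.vstack([f(d,285,155,80,45,5),f(e,150,235,80,45,5)])]),'c10')
E
```

```text
[-2.7469863   1.22792315  3.57318045] [-0.03225231  0.06785834 -0.03357149] [ 0.1 -1.1  0.1 -0.  -0.   0. ]
```

View pics/c10.png

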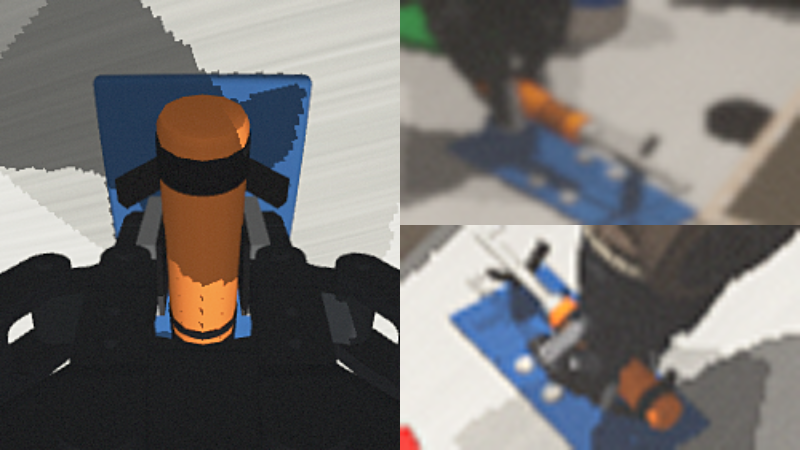

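The handle sits centred in its V (wrist view (203,165)), the shank lies in the other saddle, and the hook looks level. I'll ease down 0.5 mm, open the fingers and back off along the tool axis.

servo_tool --motion '[{"dx": 0.2, "dy": -0.5, "dz": 0.5, "wx": 0, "wy": 0, "wz": 0}, {"dx": 0.2, "dy": -0.5, "dz": 0.5, "wx": 0, "wy": 0, "wz": 0}]'

```text
time_s: 16.02
position: [501.0, 263.4, 27.0]
tcp_rot: [-180.0, 18.0, 163.6]
contact_force: [-2.8, 1.6, 4.4]
width: 21.0
grip_force: 47.2
```

servo_tool --motion '[{"dx": 0, "dy": 0, "dz": 0, "wx": 0, "wy": 0, "wz": 0}, {"dx": 0, "dy": 0, "dz": 0, "wx": 0, "wy": 0, "wz": 0}, {"dx": 0, "dy": 0, "dz": 0, "wx": 0, "wy": 0, "wz": 0}, {"dx": 0, "dy": 0, "dz": 0, "wx": 0, "wy": 0, "wz": 0}, {"dx": 0, "dy": 0, "dz": 0, "wx": 0, "wy": 0, "wz": 0}]' --claw 0.1

```text
time_s: 16.65
position: [500.9, 263.2, 27.0]
tcp_rot: [-180.0, 18.0, 163.5]
contact_force: [0.8, -0.2, -0.0]
width: 47.1
grip_force: 0.0
```

servo_tool --motion '[{"dx": 0, "dy": 0, "dz": -10, "wx": 0, "wy": 0, "wz": 0}, {"dx": 0, "dy": 0, "dz": -25, "wx": 0, "wy": 0, "wz": 0}, {"dx": 0, "dy": 0, "dz": -50, "wx": 0, "wy": 0, "wz": 0}, {"dx": 0, "dy": 0, "dz": -80, "wx": 0, "wy": 0, "wz": 0}, {"dx": 0, "dy": 0, "dz": -110, "wx": 0, "wy": 0, "wz": 0}, {"dx": 0, "dy": 0, "dz": -140, "wx": 0, "wy": 0, "wz": 0}, {"dx": 0, "dy": 0, "dz": -140, "wx": 0, "wy": 0, "wz": 0}]'

```text
time_s: 17.52
position: [459.4, 276.2, 162.5]
tcp_rot: [179.8, 18.1, 163.5]
contact_force: [0.0, 0.1, 0.1]
width: 47.0
grip_force: 0.0
```

```bash
python3 - <<'E'
from h import *
A,st=cur(); print(st['contact_force'],st['joint_positions'].round(1))
s=grab('wrist','wr11'); d=grab('scene','scene11'); e=grab('side','side11')
B=RC-100*RE+[0,0,45]; t=RC+8*RE+[0,0,45]
print('pred butt',fproj(s,B).round(1),'hend',fproj(s,t).round(1),'side',proj(e,B).round(1),proj(e,t).round(1),'scene',proj(d,B).round(1),proj(d,t).round(1))
for n,i,w in(('wr',s,(190,120,330,384)),('side',e,(155,225,220,300)),('scene',d,(285,155,350,215))):
    u0,v0,u1,v1=w; x=i['img'][v0:v1,u0:u1].astype(int); m=((x[...,0]-x[...,2])>50)&(x[...,0]>70)
    k,l,stt,c=cv2.connectedComponentsWithStats(m.astype(np.uint8)); j=1+stt[1:,4].argmax(); p=(np.argwhere(l==j)[:,::-1]+[u0,v0])
    r=cv2.minAreaRect(p.astype(np.float32)); print(n,np.round(r[0],1),np.round(r[1],1),round(r[2],1),stt[j]+[u0,v0,0,0,0])
E
python3 chk.py
```

```text
[0.04635784 0.08941584 0.05514543] [ 30.1  23.4 113.8 -24.6  32.5 -23.8]
pred butt [254.6 133.9] hend [254.9 231. ] side [204.  273.2] [182.5 252.3] scene [298.9 169.1] [321.3 181. ]
wr [256.6 183.2] [57.6 25.1] 87.8 [ 243  154   26   59 1272]
side [189.8 259.8] [26.2  7.1] 45.0 [180 250  22  22 180]
scene [311.1 174.8] [23.3  5.8] 26.6 [301 168  22  15 127]
[ 0.13131397  0.31229293 -0.51176515] [ 0.04426778  0.12271684 -0.03521526] [ 30.   23.6 113.8 -24.7  32.4 -23.7]
(-0.3577224612236023, 0.3270215392112732, (28, 10), (24, 3)) expect (14,12)
(-0.4842788875102997, 0.9705483913421631, (15, 0), (8, 10)) expect (8,10)
```

servo_tool --motion '[{"dx": 30, "dy": 0, "dz": -60, "wx": 0, "wy": 0, "wz": 0}, {"dx": 60, "dy": 0, "dz": -100, "wx": 0, "wy": -8, "wz": 0}, {"dx": 60, "dy": 0, "dz": -100, "wx": 0, "wy": -8, "wz": 0}, {"dx": 60, "dy": 0, "dz": -100, "wx": 0, "wy": -8, "wz": 0}]'

```text
time_s: 18.27
position: [375.0, 300.8, 236.2]
tcp_rot: [-179.9, 25.9, 163.7]
contact_force: [0.1, 0.2, -0.2]
width: 47.0
grip_force: 0.0
```

```bash
python3 - <<'E'
from h import *
s=grab('wrist','wr12'); RN=np.array([-RE[1],RE[0],0])
B=RC-100*RE+[0,0,45]; H=RC+8*RE+[0,0,45]; Tp=RC+100*RE+[0,0,45]
print([fproj(s,q).round(1).tolist() for q in(B,H,Tp)])
u0,v0,u1,v1=190,60,330,300; x=s['img'][v0:v1,u0:u1].astype(int); m=((x[...,0]-x[...,2])>40)&(x[...,0]>60)
k,l,stt,c=cv2.connectedComponentsWithStats(m.astype(np.uint8)); print(stt[1:][stt[1:,4]>40]+[u0,v0,0,0,0])
for v in range(60,300,6):
    r=np.flatnonzero(m[v-60]);
    if len(r)>4:
        f=lambda u:[(fonz(s,u,v,50)-RC)@RE,(fonz(s,u,v,50)-RC)@RN]
        print(v,r.min()+u0,r.max()+u0,np.round(f((r.min()+r.max())/2+u0),1))
# shank: bright/dark row profile near predicted axis
for X in(30,45,70,85):
    p=RC+X*RE+[0,0,45]; u,v=fproj(s,p); print(X,int(u),int(v),s['img'][int(round(v)),int(u)-14:int(u)+15].mean(1).astype(int).tolist())
e=grab('side','side12');im=s['img'];save(np.hstack([cv2.resize(im[40:320,150:360],(420,560)),]),'c12')
E
```

```text
[[255.8, 154.6], [255.8, 217.6], [255.8, 255.7]]
[[248 152  18  14 203]
 [248 168  18  49 677]
 [249 215  16   9  80]]
156 248 264 [-101.5    0.2]
162 249 264 [-92.8   0.8]
174 248 265 [-74.7   0.9]
180 248 265 [-65.2   0.9]
186 248 264 [-55.4   0.3]
192 249 264 [-45.2   0.9]
198 249 264 [-34.7   0.9]
204 250 263 [-23.7   0.9]
210 249 264 [-12.4   0.9]
216 249 264 [-0.5  1. ]
222 252 261 [11.8  1. ]
30 255 227 [112, 111, 110, 107, 112, 115, 109, 60, 64, 66, 63, 50, 38, 86, 181, 203, 211, 145, 108, 38, 44, 101, 114, 110, 108, 112, 109, 107, 111]
45 255 234 [100, 104, 103, 104, 103, 106, 112, 117, 113, 116, 188, 43, 16, 80, 185, 207, 217, 207, 65, 16, 60, 203, 226, 217, 218, 216, 214, 212, 214]
70 255 244 [212, 216, 83, 14, 20, 100, 197, 217, 212, 211, 208, 213, 223, 105, 174, 186, 216, 188, 145, 215, 211, 210, 212, 217, 213, 205, 50, 15, 14]
85 255 250 [209, 209, 206, 202, 200, 202, 197, 201, 199, 203, 204, 208, 213, 143, 176, 95, 217, 183, 147, 225, 226, 225, 225, 226, 217, 105, 106, 107, 107]
```

```bash
python3 -c "
from station import ctrl
print(ctrl.hand_in())"
```

```text
the job is handed in; nothing more can be done
None
```

The job is handed in with no result reported back: the hook lies level and centred in the blue rest to within a few mm by my last wrist-camera check, and the mug and the other two tools showed no movement in my camera checks.

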